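# Check the spring scale in the turning shop

### The job

The workshop's spring scale is due for its check. Lift the pepper-mill blank off the scale's pan and stand it upright in the wooden tray, then set the larger of the two knobbed steel check weights upright in the middle of the pan, inside the ring line. Keep both upright, set the weight down gently, never driving the pan down to its lower stop, and leave all the other things where they are.

Things in the scene. Friction and masses are not known exactly. Their poses are not given: they have to be found in the camera images.
- pan_mid (a point): centre of the upper face of the scale's pan: a flat bare aluminium disc, 150 mm across and 4 mm thick, without a rim, with a dark ring line (78 mm inside diameter) round its middle. Empty, its face is 104 mm above the bench; the point moves down with the pan; z is up. The pan stands on a grey housing 70 mm high on a 150 x 150 mm foot, fixed to the bench.
- pan (a joint): how far the sprung pan has gone down, in m: 0 empty, lower stop at 0.024 (do not drive it past 0.021). The spring yields 1.25 mm per newton of load (about 12 mm per kg) and is lightly damped: a weight let go more than about 10 mm above the pan can drive it too far, so lower it into contact before letting go. The blank weighs it down by about 3 mm, the large weight by about 10 mm.
- mill: turned pale-wood pepper-mill blank, a round spindle 116 mm tall, standing on the pan at the start, about 0.25 kg. Origin: centre of its underside, z up its axis. Foot 58 mm across (up to 22 mm high), waist 38 mm across at 50 to 60 mm, cylindrical head 48 mm across from 76 to 104 mm, tapering to 28 mm at the top.
- weight_large: larger check weight, plain steel, 90 mm tall, about 0.8 kg. Origin: centre of its underside, z up its axis. Body 54 mm across up to 50 mm high, neck 24 mm across at 56 to 64 mm, cylindrical knob 38 mm across from 71 to 90 mm. It stands on the dark wooden board beside the small weight, their axes about 100 mm apart along the board's x; which is nearer varies.
- weight_small: smaller check weight, the same shape in steel, 60 mm tall, 38 mm across, knob 26 mm across; origin centre of underside. Stays where it is.
- board: fixed dark wooden board that the two weights stand on, 200 (x) x 120 (y) x 15 mm (z); origin centre of its underside.
- tray: fixed shallow open plywood tray, 210 (x) x 140 (y) x 30 mm high, walls and floor 6 mm thick; origin centre of its underside, x along its length. A turned drawer knob already stands in its +x end. The scale, the tray and the board stand side by side; their order from left to right varies.
- tray_free (a point): middle of the free part of the tray, on its inner floor (6 mm above the bench), 45 mm from the tray's centre towards its -x end; axes as the tray's.
- drawer_knob: dark turned wooden drawer knob, 58 mm tall, 48 mm across, standing in the +x end of the tray; origin centre of underside. Stays where it is.
- spanner: steel spanner 170 mm long lying on the bench nearest the robot, before the middle of that row. Stays where it is.
- wax_tin: round metal tin, 72 mm across, 50 mm high, beyond the middle of that row; origin centre of underside. Stays where it is.
- oil_bottle: amber bottle, 60 mm across, 150 mm tall, at the far left; origin centre of underside. Stays where it is.
- mallet: hammer 250 mm long lying at the far right. Stays where it is.
Mind the look-alikes: they are no part of the job. What is shaped like the part that bears pan_mid but red is not meant.

How it is judged (in metres and radians):
On the way, in this order (a step that is already met when the one before it is completed fails the run):
1. the blank stands upright in the tray (x of mill in the frame of tray between -0.095 and 0.095 m and y of mill in the frame of tray between -0.06 and 0.06 m and z of mill in the frame of tray below 0.012 m and angle between mill's own z axis and vertical below 0.12 rad and linear speed of mill below 0.03 m/s), for 0.2 s.
2. the large weight stands upright on the pan inside the ring, let go and at rest (horizontal distance between weight_large and pan_mid below 0.015 m and z of weight_large in the frame of pan_mid between -0.005 and 0.005 m and angle between weight_large's own z axis and vertical below 0.1 rad and value of joint pan between 0.006 and 0.016 m and velocity of joint pan between -0.01 and 0.01 m/s and linear speed of weight_large below 0.02 m/s and contact force between the fingers and weight_large below 0.2 N), for 0.3 s.
At the end, for the whole second after the job is handed in: The blank stands upright (within 0.12 rad) on the tray's floor, at rest; the large check weight stands upright (within 0.1 rad) on the pan, its axis within 15 mm of the pan's centre, released, with pan and weight at rest and the pan carrying it (6 to 16 mm down) (all of step 1 and all of step 2); the robot touches nothing.
It fails at once if the pan is driven down to its lower stop (more than 21 mm) (value of joint pan above 0.021 m).
It fails at once if another thing is pushed more than 40 mm from its place (distance of any of weight_small, drawer_knob, spanner, wax_tin, oil_bottle, mallet from where it was at the start of the episode above 0.04 m).
It fails at once if the blank or the large weight is tipped over (angle between any of mill, weight_large's own z axis and vertical above 0.8 rad).
It also fails if it takes over 67 s, if anything falls off the work surface, if the arm or the gripper's body presses on something with over 40 N, if the wrist force passes 120 N, or if a joint passes its speed limit or range.

### The arm

A 6-joint arm with a two-finger parallel gripper is mounted at the origin on the work surface. World frame = base frame: x ahead of the robot, y to its left, z up, the work surface at z = 0. Lengths are in mm, angles in rad, forces in N, time in s.
With the tool pointing down it reaches from about 250 to 725 mm from the base axis. Payload 9.7 kg.
Tool frame: the origin (TCP) lies at the very end of the fingers, on their centre line; the grasp point (between the pads) lies 19 mm behind it; y points along the fingers, z is the direction in which the jaws open and shut, and the axes are right-handed (so a half turn about y gives the same grasp; the last joint's range is limited). The gripper opens to 85 mm and grips with 20 to 120 N. Pads are 22 mm wide; open, the fingers measure 114 mm over their backs; the gripper's body (76 mm by 85 mm) begins 54 mm behind the grasp point. The pads swing forward as they close: fully open they stand 13 mm farther back than shut.
Start: joints at [-1.123, 0.087, 0.176, 1.66, 0, 1.571], TCP at [238.138, -495.769, 231.284] pointing down, gripper open.
Joint ranges: [-3.13, 3.13], [-0.85, 1.81], [-1.15, 1.24], [-2.2, 2.28], [-1.44, 1.52], [-3.14, 3.14]. Speed limits (rad/s): [2.22, 2.22, 2.57, 3.14, 3.14, 3.14].

### API

Orientations are given as a 3x3 rotation matrix whose columns are the frame's x, y, z axes.
In Python, from cell import ctrl gives the robot as it stands.
- The arm moves only by the tool play_rows, never from a script. Its argument "plan" is a list of rows, each an object with "delta_pos": the shift along the world's x, y, z in m, a list of three; "yaw": the turn about the world's z in rad. A call has 1 to 8 rows; each row shifts and turns the commanded pose from where the row before left it; what a row does not reach is not made up. A row lasts 1/12 s, in which the tool goes at most 41.7 mm and 7.16 degrees, less where a joint would pass 70% of its speed; a pose out of reach is approached as far as the arm can. A call with a gripper value outside its range is refused whole. "gripper" is the opening, from -1 (shut) to 1 (fully open), set as the call begins (left out, the last holds). The fingers move at their own pace and stop on an object; "grip_force" is the grip in N (left out, the last holds). Time passes only in rows, so rows that do not move let the fingers close. It gives the time, the measured TCP pose, the force and the opening at its end, in the units of the state.
- ctrl.state(): the state, without advancing time (a new reading comes with each control period).
- ctrl.grab_frame(name): name is "side" or "top"; returns the picture (420x560x3 uint8, red, green, blue); there is no depth.
- ctrl.get_calibration(name): a dict with "K" (3x3 intrinsics, pixels), "pose" (4x4, takes a point from camera to world coordinates). Camera axes: x right, y up, looking along -z (the intrinsics and any distortion apply to the point x, -y, -z); pixel columns grow to the right and rows downward; lengths in mm; the calibration is good to about 2 mm. A picture is of the moment at which its call begins. get_calibration takes no time and is no camera call.
- ctrl.finish_job(): hands the job in, once; it reports no verdict.
Trained networks look in the newest picture that a camera, given by its name, has taken for a name from the list of things; names that differ only in an ending like _2 or _b are one class to them, and where a whole thing is asked for, a point or a joint stands for the part that bears it (a point fixed in the world has none). Each returns a list of dicts, best first, with "p" (0 to 1); they miss things now and then, are a little off and sometimes report something else, mostly with a low value. They report only what shows in the picture. A call takes as long as a camera call. They do not tell look-alikes from the thing itself.
- ctrl.search_frame(target, camera): "box" ([centre column, centre row, width, height] as shares, 0 to 1, of the picture: columns of its width, rows of its height, round what is visible of it).
- ctrl.cut_out(target, camera): "region" (420x560 bool, what is visible of it) and "box" ([centre column, centre row, width, height] as shares, 0 to 1, of the picture: columns of its width, rows of its height, round what is visible of it).
The state is a dict: "time": time; "qpos": joint angles; "qd": joint speeds; "tau": joint torques, N m; "ee_pos": TCP position; "orientation": TCP orientation; "contact_force": force on the tool from outside, world axes, zero at the start; "wrist_torque": the same for the moment, N m; "width": finger opening in mm.
Only numpy, scipy, OpenCV 4.12 (cv2) and the standard library are available. Lean on these libraries where they do the work, as an engineer would, in place of code of your own. Each camera call takes 0.05 s, during which the arm holds its last target.

## Working session

There is one attempt and no reset: what is moved stays moved. The work goes in short steps, Python scripts to look and compute and a tool call to move; the robot and the scene stay as the last step left them, time stands still between calls to the robot, and variables do not carry over. Pictures are saved under pics/ and viewed, and the job is handed in when it is done.

Besides the shell and the picture viewer there is one more tool, called after "Call:" as name(argument=value, ...), one argument or row to a line, values as JSON. play_rows: Moves the arm, as the interface text tells. Its arguments: {"type":"object","properties":{"plan":{"type":"array","items":{"type":"object","properties":{"delta_pos":{"type":"array","items":{"type":"number"}},"yaw":{"type":"number"}}}},"gripper":{"type":"number"},"grip_force":{"type":"number"}},"required":["plan"]}

```bash
mkdir -p pics; ls
python3 - <<'E'
from cell import ctrl
import cv2
s=ctrl.state(); print(s)
for n in("side","top"):
    f=ctrl.grab_frame(n); cv2.imwrite(f"pics/{n}0.png",f[:,:,::-1]); c=ctrl.get_calibration(n); print(n,c)
E
```

```text
pics
{'time': 0.0, 'qpos': array([-1.12299075e+00,  8.74472594e-02,  1.75145766e-01,  1.65981746e+00,
       -3.85629114e-05,  1.57078395e+00]), 'qd': array([ 0.00074133,  0.00107186, -0.00133126,  0.00017192,  0.00019735,
        0.0020896 ]), 'tau': array([ 5.28429282e-04, -5.20384026e+01,  4.64804900e+01,  1.63408765e-02,
        7.58151396e-05,  1.78708154e-05]), 'ee_pos': array([ 238.0326181 , -495.56383505,  230.59609413]), 'orientation': array([[-9.01394049e-01, -6.07444060e-04,  4.32999306e-01],
       [-4.32999730e-01,  1.17552032e-03, -9.01393284e-01],
       [ 3.85465110e-05, -9.99999125e-01, -1.32263014e-03]]), 'contact_force': array([ 0.11819955, -0.94559127, -0.28046791]), 'wrist_torque': array([-0.00608331, -0.03610317,  0.01027933]), 'width': 85.58026822906795}
side {'K': array([[497.79296894,   0.        , 283.71966607],
       [  0.        , 497.79296894, 200.12663683],
       [  0.        ,   0.        ,   1.        ]]), 'pose': array([[-9.94526155e-01,  5.85811693e-02, -8.65215160e-02,
         4.24142780e+02],
       [-1.03795004e-01, -6.49088654e-01,  7.53598379e-01,
         8.46681457e+02],
       [-1.20134601e-02,  7.58453799e-01,  6.51616076e-01,
         8.27866922e+02],
       [ 0.00000000e+00,  0.00000000e+00,  0.00000000e+00,
         1.00000000e+00]])}
top {'K': array([[432.08870565,   0.        , 285.14217217],
       [  0.        , 432.08870565, 208.4400766 ],
       [  0.        ,   0.        ,   1.        ]]), 'pose': array([[-2.32515016e-02,  9.84196858e-01, -1.75544616e-01,
         3.65254204e+02],
       [-9.99710994e-01, -2.18171827e-02,  1.00964595e-02,
         8.18217908e+00],
       [ 6.10701481e-03,  1.75728640e-01,  9.84419702e-01,
         1.07826017e+03],
       [ 0.00000000e+00,  0.00000000e+00,  0.00000000e+00,
         1.00000000e+00]])}
```

View pics/side0.png

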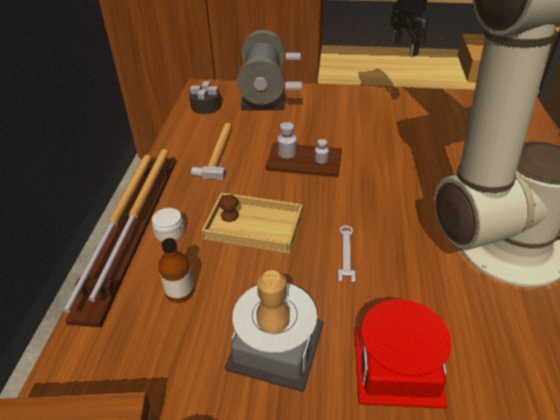

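View pics/top0.png

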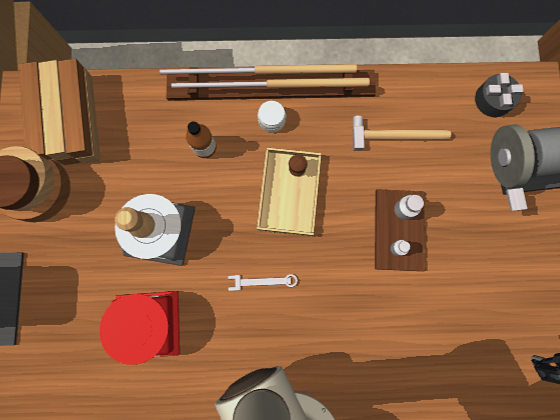

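```bash
cat > h.py <<'E'
import numpy as np,cv2
from cell import ctrl
C={n:ctrl.get_calibration(n) for n in("side","top")}
def proj(P,n):
    P=np.atleast_2d(P).astype(float); c=C[n]; T=np.linalg.inv(c["pose"])
    q=P@T[:3,:3].T+T[:3,3]; q=q*[1,-1,-1]
    u=q@c["K"].T; return u[:,:2]/u[:,2:]
def ray(uv,n,z):
    c=C[n]; uv=np.atleast_2d(uv); d=np.c_[uv,np.ones(len(uv))]@np.linalg.inv(c["K"]).T*[1,-1,-1]
    d=d@c["pose"][:3,:3].T; o=c["pose"][:3,3]; t=(z-o[2])/d[:,2]; return o+d*t[:,None]
def circ(r,z,n=48):
    a=np.linspace(0,2*np.pi,n,endpoint=False); return np.c_[r*np.cos(a),r*np.sin(a),np.full(n,z)]
MILL=[(29,0),(29,22),(19,50),(19,60),(24,76),(24,104),(14,116)]
WL=[(27,0),(27,50),(12,56),(12,64),(19,71),(19,90)]
WS=[(19,0),(19,33),(8,37),(8,43),(13,47),(13,60)]
def sil(prof,pos,n,S=1):
    m=np.zeros((420*S,560*S),np.uint8)
    for (r0,z0),(r1,z1) in zip(prof[:-1],prof[1:]):
        p=np.r_[circ(r0,z0),circ(r1,z1)]+pos
        h=cv2.convexHull(((proj(p,n)+0.5)*S-0.5).astype(np.float32))
        cv2.fillConvexPoly(m,np.round(h*16).astype(np.int32),1,shift=4)
    return m.astype(bool)
E
python3 - <<'E'
from h import *
for n in("side","top"):
    ctrl.grab_frame(n)
    for t in("pan_mid","mill","weight_large","weight_small","tray","board"):
        for k,d in enumerate(ctrl.cut_out(t,n)[:3]):
            b=np.array(d["box"])*[560,420,560,420]
            print(n,t,k,round(d["p"],2),b.round(1),d["region"].sum())
            np.save(f"pics/{n}_{t}_{k}.npy",d["region"])
print(ctrl.state()["time"])
E
```

```text
side pan_mid 0 0.8 [406.3 335.5  86.3  77.2] 5408
side pan_mid 1 0.68 [274.2 321.3  78.9  70.4] 3164
side mill 0 0.8 [271.5 304.3  30.8  66.6] 1770
side weight_large 0 0.71 [289.5 140.9  15.5  38.5] 568
side weight_small 0 0.5 [323.3 152.8  14.1  25.2] 255
side tray 0 0.83 [250.8 223.2  96.2  55.8] 3956
side board 0 0.85 [302.7 162.2  72.1  34. ] 1538
top pan_mid 0 0.96 [148.5 226.9  68.   65. ] 2462
top pan_mid 1 0.7 [132.9 327.3  68.6  76.1] 3823
top mill 0 0.8 [134.9 223.   43.2  32.2] 877
top mill 1 0.21 [290.8 193.   63.3  88.5] 4312
top weight_small 0 0.54 [401.7 247.9  21.5  15.6] 251
top tray 0 0.74 [271.  115.   24.3  33.1] 712
top tray 1 0.7 [292.7 191.7  61.5  87.7] 4397
top board 0 0.64 [401.  229.5  47.3  84.2] 3168
0.8
```

```bash
cat > fit.py <<'E'
from h import *
from scipy.optimize import minimize
def fit(prof,masks,p0,free=2):
    ms={n:cv2.distanceTransform(m.astype(np.uint8),cv2.DIST_L2,5)-cv2.distanceTransform((~m).astype(np.uint8),cv2.DIST_L2,5) for n,m in masks.items()}
    def cost(p):
        pos=np.r_[p,p0[len(p):]]; c=0
        for n,m in masks.items():
            s=sil(prof,pos,n); c+=1-(s&m).sum()/(s|m).sum()
        return c
    r=minimize(cost,p0[:free],method="Nelder-Mead",options=dict(initial_simplex=np.array([p0[:free]]+[p0[:free]+15*np.eye(free)[i] for i in range(free)])))
    return r.x,r.fun
E
python3 - <<'E'
from fit import *
L=lambda n,t,k=0:np.load(f"pics/{n}_{t}_{k}.npy")
for ns in(("side",),("top",),("side","top")):
    m={n:L(n,"mill") for n in ns}; g=ray([134,232],"top",120)[0]; g[2]=101
    print("mill",ns,fit(MILL,m,g))
g=ray([289,155],"side",15)[0]; print("WL",fit(WL,{"side":L("side","weight_large")},g))
g=ray([323,160],"side",15)[0]; print("WS",fit(WS,{"side":L("side","weight_small")},g), fit(WS,{"top":L("top","weight_small")},g))
# pan disc by brightness inside white
for n,cc,(x,y,w,h) in(("side",(274,320),(225,275,100,80)),("top",(148,227),(105,185,90,85))):
    im=cv2.imread(f"pics/{n}0.png"); 
    cv2.imwrite(f"pics/{n}_pan.png",cv2.resize(im[y:y+h,x:x+w],None,fx=6,fy=6,interpolation=cv2.INTER_CUBIC))
x,y,w,h=370,180,65,100
im=cv2.imread("pics/top0.png"); cv2.imwrite("pics/top_b.png",cv2.resize(im[y:y+h,x:x+w],None,fx=6,fy=6,interpolation=cv2.INTER_CUBIC))
x,y,w,h=250,140,80,105
cv2.imwrite("pics/top_t.png",cv2.resize(im[y:y+h,x:x+w],None,fx=5.5,fy=5.5,interpolation=cv2.INTER_CUBIC))
E
```

```text
mill ('side',) (array([506.29099873, 327.8252192 ]), np.float64(0.04633620689655171))
mill ('top',) (array([508.14809007, 323.35957968]), np.float64(0.07586933614330871))
mill ('side', 'top') (array([507.59911408, 325.65953938]), np.float64(0.16733595540278512))
WL (array([ 544.58802009, -296.30670739]), np.float64(0.11801242236024845))
WS (array([ 448.13481935, -274.76808042]), np.float64(0.20560747663551404)) (array([ 448.32914003, -276.84220762]), np.float64(0.1161971830985915))
```

View pics/side_pan.png

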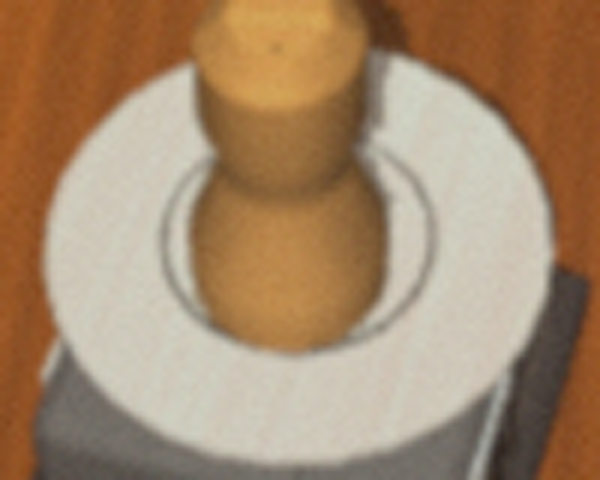

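View pics/top_pan.png

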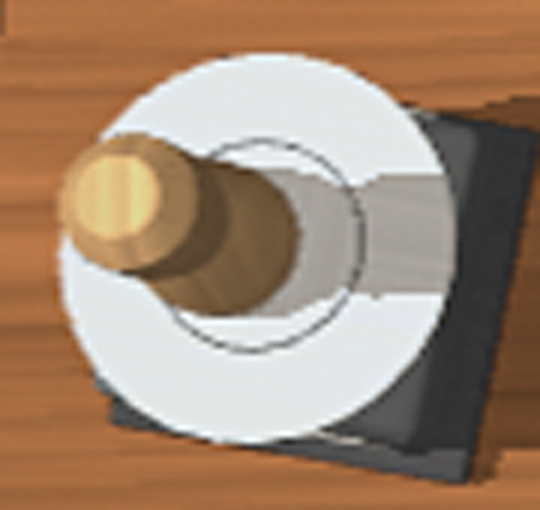

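View pics/top_b.png

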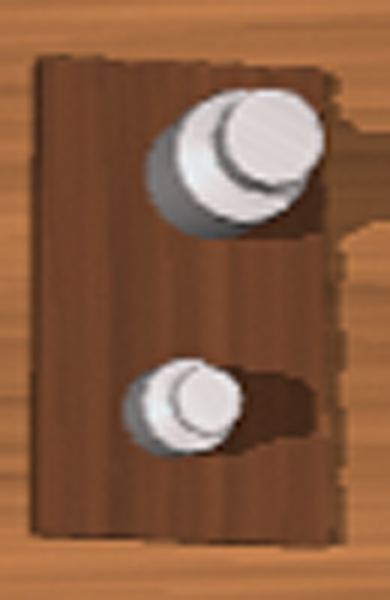

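View pics/top_t.png

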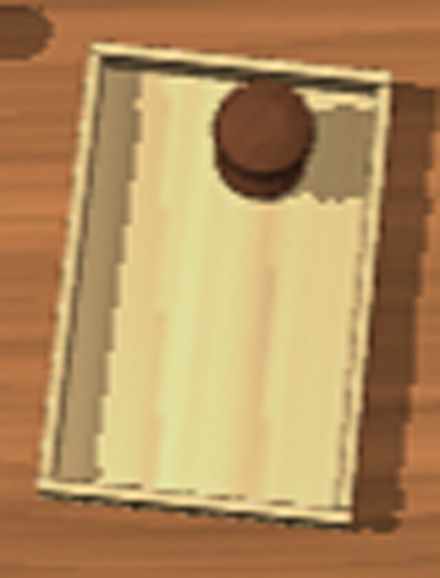

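Run:
```python
from h import *
from scipy.optimize import least_squares
def ext(p,n):
    q=proj(p,n); return np.array([q[:,0].min(),q[:,0].max(),q[:,1].min(),q[:,1].max()])
# pixel centre convention: crop zoom pix X -> (X+.5)/s-.5+off
f=lambda X,s,o:(X+.5)/s-.5+o
top=np.array([f(60,6,105),f(457,6,105),f(53,6,185),f(443,6,185)])
sd=np.array([f(43,6,225),f(553,6,225),np.nan,f(466,6,275)])
for z in(101,):
  for use in("t","s","ts"):
    def res(p):
        P=circ(75,z)+[p[0],p[1],0]; r=[]
        if "t" in use:r.append(ext(P,"top")-top)
        if "s" in use:r.append((ext(P,"side")-sd)[[0,1,3]])
        return np.concatenate(r)
    r=least_squares(res,[500,320]); print("pan",use,r.x,r.fun.round(1))
sr=np.array([f(162,6,225),f(436,6,225)]); tr=[f(252,6,105),f(364,6,105),f(139,6,185),f(351,6,185)]
r=least_squares(lambda p:np.r_[ext(circ(39.5,101)+[p[0],p[1],0],"side")[:2]-sr,(ext(circ(39.5,101)+[p[0],p[1],0],"top")-tr)[1:]],[500,320]);print("ring",r.x,r.fun.round(1))
print("mill top side",ray([f(278,6,225),f(42,6,275)],"side",217),"top",ray([f(115,6,105),f(197,6,185)],"top",217))
# WL knob
print("knobL top",ray([f(270,6,370),f(137,6,180)],"top",105),"knobS",ray([f(208,6,370),f(399,6,180)],"top",75))
im=cv2.imread("pics/side0.png");x,y,w,h=260,115,90,65
cv2.imwrite("pics/side_b.png",cv2.resize(im[y:y+h,x:x+w],None,fx=7,fy=7,interpolation=cv2.INTER_CUBIC))
x,y,w,h=195,185,115,70
cv2.imwrite("pics/side_t.png",cv2.resize(im[y:y+h,x:x+w],None,fx=6,fy=6,interpolation=cv2.INTER_CUBIC))
c=np.array([[95,43],[392,75],[353,522],[38,487]]);w=ray((c+.5)/5.5-.5+[250,140],"top",30);print(w,w.mean(0),[np.linalg.norm(w[i]-w[i-1]) for i in range(4)])
```

```text
pan t [507.0644284  311.97674065] [ 0.  -0.  -0.2  0.1]
pan s [505.02188524 316.89247162] [ 0. -0.  0.]
pan ts [505.96476867 313.98653765] [-0.9 -0.9  0.3  0.7 -0.2 -0.5 -1.6]
ring [506.16224473 311.33728943] [ 0.2 -1.   0.1  1.   0.1]
mill top side [[504.90264255 338.78079255 217.        ]] top [[507.68813114 324.53088952 217.        ]]
knobL top [[ 546.27357011 -299.52732679  105.        ]] knobS [[ 449.08259061 -277.07252141   75.        ]]
[[709.85828811  39.97590127  30.        ]
 [691.66668162 -95.97439571  30.        ]
 [486.08341473 -70.886624    30.        ]
 [504.85792728  68.54012741  30.        ]] [598.11657793 -14.58624776  30.        ] [np.float64(206.98082750548764), np.float64(137.16201294757934), np.float64(207.10836756099408), np.float64(140.68511410971988)]
```

View pics/side_b.png

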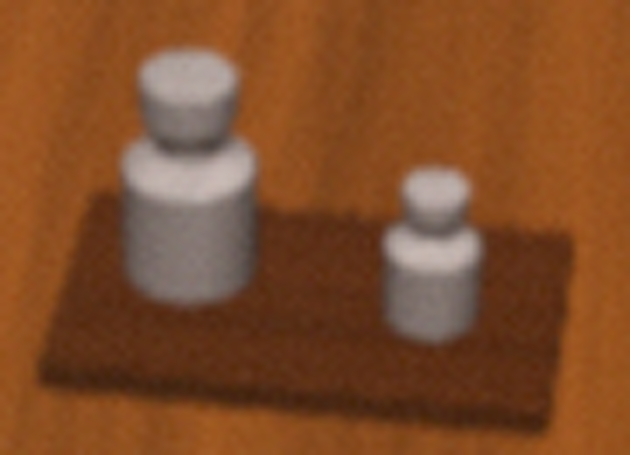

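View pics/side_t.png

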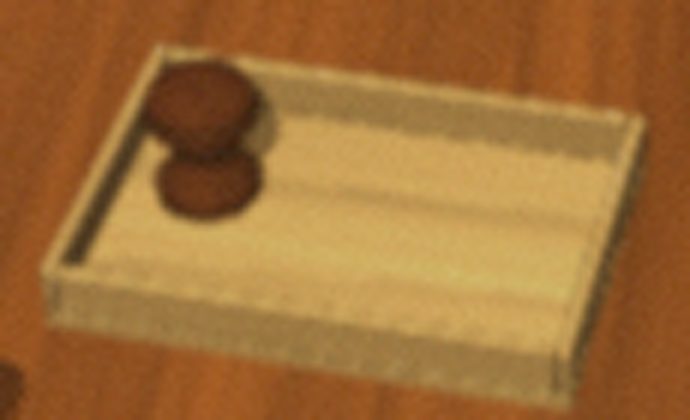

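The top view shows the white-panned scale at about (150,227) with the mill on it. The tray is at (291,192), and the board is at (401,229) with the large weight at (410,207). The red scale at (135,328) is the decoy. I'll move above the mill now.

Call:
play_rows(
  plan=[
    {"delta_pos": [0.0112,0.0342,0.005],"yaw": 0.07},
    {"delta_pos": [0.0112,0.0342,0.005],"yaw": 0.07},
    {"delta_pos": [0.0112,0.0342,0.005],"yaw": 0.07},
    {"delta_pos": [0.0112,0.0342,0.005],"yaw": 0.07},
    {"delta_pos": [0.0112,0.0342,0.005],"yaw": 0.07},
    {"delta_pos": [0.0112,0.0342,0.005],"yaw": 0.07},
    {"delta_pos": [0.0112,0.0342,0.005],"yaw": 0.07},
    {"delta_pos": [0.0112,0.0342,0.0],"yaw": 0.07},
  ],
  gripper=1,
  grip_force=40,
)

```text
time: 1.47
ee_pos: [327.9, -220.7, 267.4]
orientation: [[-0.531, 0.002, 0.847], [-0.847, -0.001, -0.531], [0.0, -1.0, 0.002]]
contact_force: [1.9, -0.3, -0.1]
width: 85.7
```

Call:
play_rows(
  plan=[
    {"delta_pos": [0.0112,0.0342,0.0],"yaw": 0.07},
    {"delta_pos": [0.0112,0.0342,0.0],"yaw": 0.07},
    {"delta_pos": [0.0112,0.0342,0.0],"yaw": 0.07},
    {"delta_pos": [0.0112,0.0342,0.0],"yaw": 0.07},
    {"delta_pos": [0.0112,0.0342,0.0],"yaw": 0.07},
    {"delta_pos": [0.0112,0.0342,0.0],"yaw": 0.07},
    {"delta_pos": [0.0112,0.0342,0.0],"yaw": 0.07},
    {"delta_pos": [0.0112,0.0342,0.0],"yaw": 0.07},
  ],
)

```text
time: 2.13
ee_pos: [417.4, 53.3, 266.6]
orientation: [[0.001, 0.001, 1.0], [-1.0, 0.0, 0.001], [-0.0, -1.0, 0.001]]
contact_force: [0.5, -1.1, -0.4]
width: 85.6
```

Call:
play_rows(
  plan=[
    {"delta_pos": [0.0112,0.0342,0.0],"yaw": 0.07},
    {"delta_pos": [0.0112,0.0342,0.0],"yaw": 0.07},
    {"delta_pos": [0.0112,0.0342,0.0],"yaw": 0.07},
    {"delta_pos": [0.0112,0.0342,0.0],"yaw": 0.07},
    {"delta_pos": [0.0112,0.0342,0.0],"yaw": 0.07},
    {"delta_pos": [0.0112,0.0342,0.0],"yaw": 0.07},
    {"delta_pos": [0.0,0.0,0.0],"yaw": 0.0},
    {"delta_pos": [0.0,0.0,0.0],"yaw": 0.0},
  ],
)

```text
time: 2.8
ee_pos: [484.5, 258.1, 265.1]
orientation: [[0.407, -0.002, 0.913], [-0.913, -0.001, 0.407], [0.0, -1.0, -0.002]]
contact_force: [-0.5, -0.3, 0.1]
width: 85.1
```

Call:
play_rows(
  plan=[
    {"delta_pos": [0.0075,0.0226,0.0],"yaw": 0.05},
    {"delta_pos": [0.0075,0.0226,0.0],"yaw": 0.05},
    {"delta_pos": [0.0075,0.0226,0.0],"yaw": 0.05},
    {"delta_pos": [0,0,0],"yaw": 0.0},
    {"delta_pos": [0,0,0],"yaw": 0.0},
  ],
)

```text
time: 3.22
ee_pos: [507.0, 324.1, 266.1]
orientation: [[0.537, -0.0, 0.844], [-0.844, -0.001, 0.537], [0.0, -1.0, -0.001]]
contact_force: [0.0, -0.5, 0.1]
width: 85.7
```

```bash
cat > look.py <<'E'
from h import *
import sys
def look(tag,boxes):
    for n,(x,y,w,h,s) in boxes.items():
        im=np.ascontiguousarray(ctrl.grab_frame(n)[:,:,::-1]); cv2.imwrite(f"pics/raw_{tag}_{n}.png",im)
        cv2.imwrite(f"pics/{tag}_{n}.png",cv2.resize(im[y:y+h,x:x+w],None,fx=s,fy=s,interpolation=cv2.INTER_CUBIC))
    s=ctrl.state(); print(s["time"],s["ee_pos"].round(1),s["qpos"].round(2),s["contact_force"].round(2),round(s["width"],1))
E
python3 - <<'E'
from look import *
look("a",{"side":(210,200,130,100,6),"top":(60,150,160,120,5)})
s=ctrl.state()
for n in C: print(n,proj(s["ee_pos"],n))
E
```

```text
3.3167 [506.9 323.3 266.8] [ 0.57  0.23  0.41  1.75 -0.    1.57] [-0.57  0.69  0.5 ] 85.7
side [[269.93444256 252.68122432]]
top [[114.89075608 213.73933256]]
```

View pics/a_side.png

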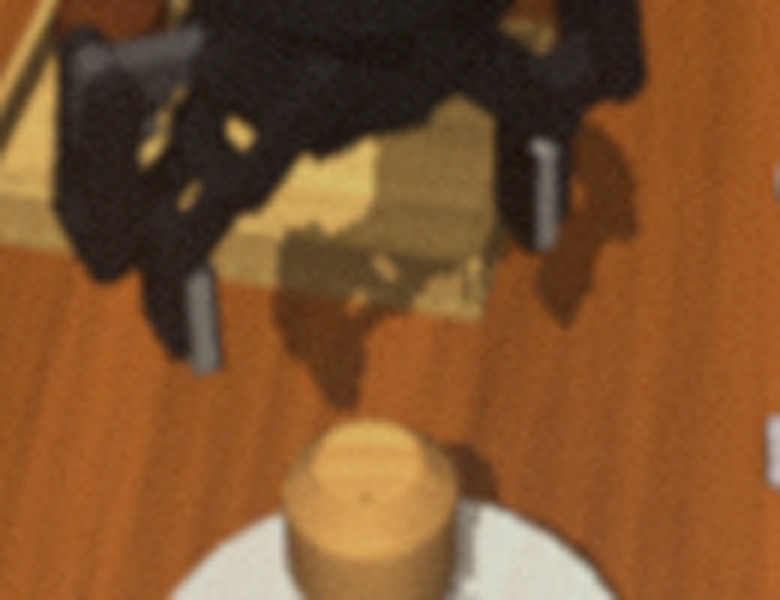

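View pics/a_top.png

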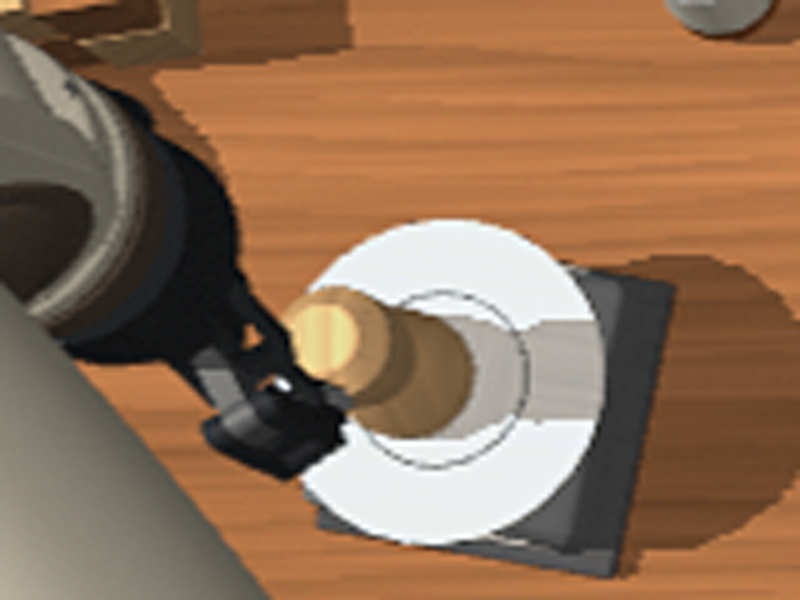

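Call:
play_rows(
  plan=[
    {"delta_pos": [0,0.0015,-0.014]},
    {"delta_pos": [0,0,-0.014]},
    {"delta_pos": [0,0,-0.014]},
    {"delta_pos": [0,0,-0.014]},
    {"delta_pos": [0,0,-0.014]},
    {"delta_pos": [0,0,-0.014]},
    {"delta_pos": [0,0,-0.014]},
    {"delta_pos": [0,0,0]},
  ],
)

```text
invalid input at $.plan[0]: expected keys delta_pos, yaw
```

Run:
```python
from look import *
look("b",{"side":(210,240,130,100,6)})
s=ctrl.state()
for n in C: print(n,proj(s["ee_pos"],n))
```

```text
3.3667 [506.9 323.3 266.9] [ 0.57  0.23  0.41  1.75 -0.    1.57] [ 0.49 -0.07  0.64] 85.3
side [[269.91867462 252.5831459 ]]
top [[114.89306921 213.71121212]]
```

View pics/b_side.png

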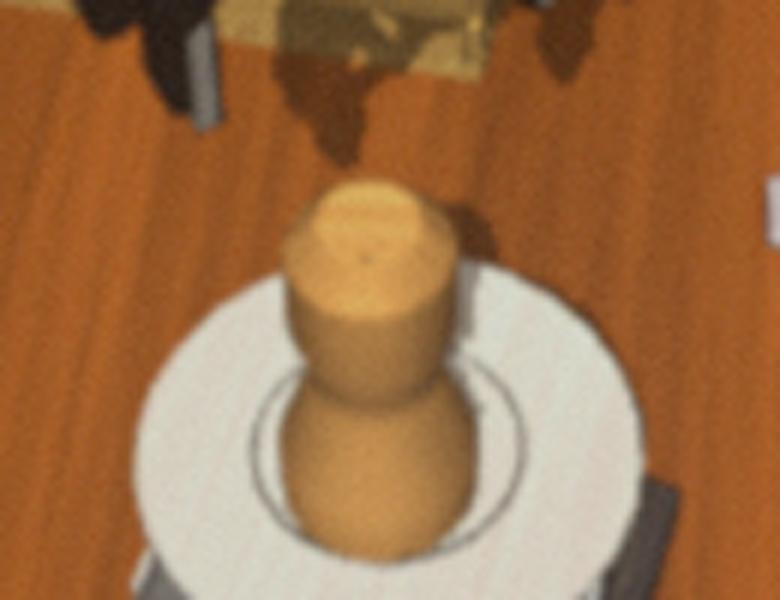

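The call was refused because each row needs the yaw key, so the arm has not moved. I'll send the same descent again with yaw included.

Call:
play_rows(
  plan=[
    {"delta_pos": [0,0.0015,-0.014],"yaw": 0},
    {"delta_pos": [0,0,-0.014],"yaw": 0},
    {"delta_pos": [0,0,-0.014],"yaw": 0},
    {"delta_pos": [0,0,-0.014],"yaw": 0},
    {"delta_pos": [0,0,-0.014],"yaw": 0},
    {"delta_pos": [0,0,-0.014],"yaw": 0},
    {"delta_pos": [0,0,-0.014],"yaw": 0},
    {"delta_pos": [0,0,0],"yaw": 0},
  ],
)

```text
time: 4.03
ee_pos: [506.1, 324.3, 166.1]
orientation: [[0.536, -0.003, 0.844], [-0.844, -0.002, 0.536], [0.0, -1.0, -0.003]]
contact_force: [-0.5, -0.3, 0.0]
width: 85.8
```

Run:
```python
from look import *
look("b",{"side":(210,240,130,100,6)})
s=ctrl.state()
for n in C: print(n,proj(s["ee_pos"],n))
```

```text
4.0833 [506.4 324.7 167.7] [ 0.57  0.2   0.18  1.55 -0.    1.58] [ 0.51 -0.21  0.61] 85.2
side [[271.90423086 294.25756649]]
top [[132.05579651 221.61187876]]
```

View pics/b_side.png

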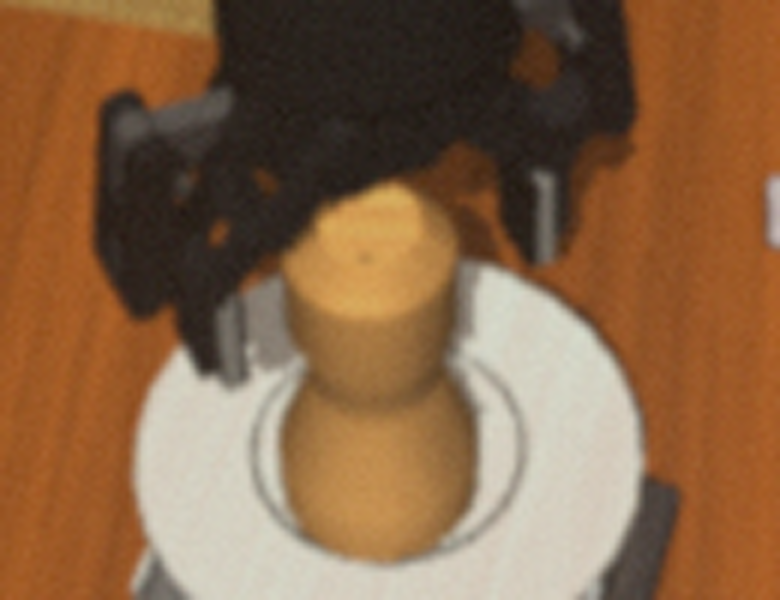

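Call:
play_rows(
  plan=[
    {"delta_pos": [0,0,0],"yaw": 0},
    {"delta_pos": [0,0,0],"yaw": 0},
    {"delta_pos": [0,0,0],"yaw": 0},
    {"delta_pos": [0,0,0],"yaw": 0},
    {"delta_pos": [0,0,0],"yaw": 0},
    {"delta_pos": [0,0,0],"yaw": 0},
    {"delta_pos": [0,0,0],"yaw": 0},
    {"delta_pos": [0,0,0],"yaw": 0},
  ],
  gripper=-1,
  grip_force=40,
)

```text
time: 4.75
ee_pos: [507.3, 326.1, 168.5]
orientation: [[0.537, 0.001, 0.844], [-0.844, 0.0, 0.537], [0.0, -1.0, 0.001]]
contact_force: [1.7, 0.8, 0.4]
width: 47.1
```

Run:
```python
from look import *
look("c",{"side":(210,240,130,100,6)})
```

```text
4.8 [507.3 326.1 168.5] [ 0.57  0.2   0.18  1.55 -0.    1.58] [1.64 0.03 0.49] 47.0
```

View pics/c_side.png

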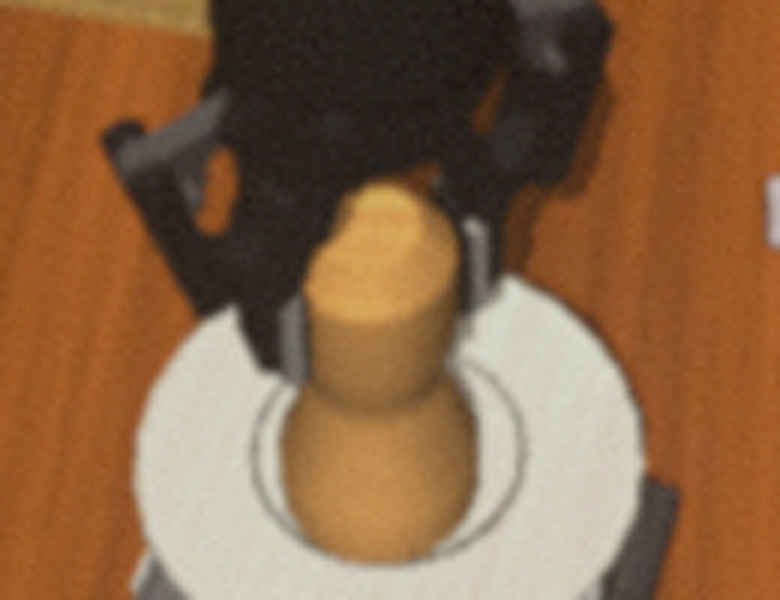

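Call:
play_rows(
  plan=[
    {"delta_pos": [0,0,0.008],"yaw": 0},
    {"delta_pos": [0,0,0.012],"yaw": 0},
    {"delta_pos": [0,0,0.02],"yaw": 0},
    {"delta_pos": [0,0,0.02],"yaw": 0},
    {"delta_pos": [0,0,0.02],"yaw": 0},
    {"delta_pos": [0,0,0.012],"yaw": 0},
    {"delta_pos": [0,0,0.008],"yaw": 0},
    {"delta_pos": [0,0,0],"yaw": 0},
  ],
)

```text
time: 5.47
ee_pos: [507.1, 326.1, 269.9]
orientation: [[0.537, 0.001, 0.843], [-0.843, 0.001, 0.537], [-0.0, -1.0, 0.002]]
contact_force: [0.4, 0.6, -3.3]
width: 47.1
```

Run:
```python
from look import *
look("d",{"side":(190,170,150,120,5)})
```

```text
5.5167 [507.1 326.  268.5] [0.57 0.24 0.42 1.75 0.   1.58] [ 0.98  0.32 -3.25] 46.8
```

View pics/d_side.png

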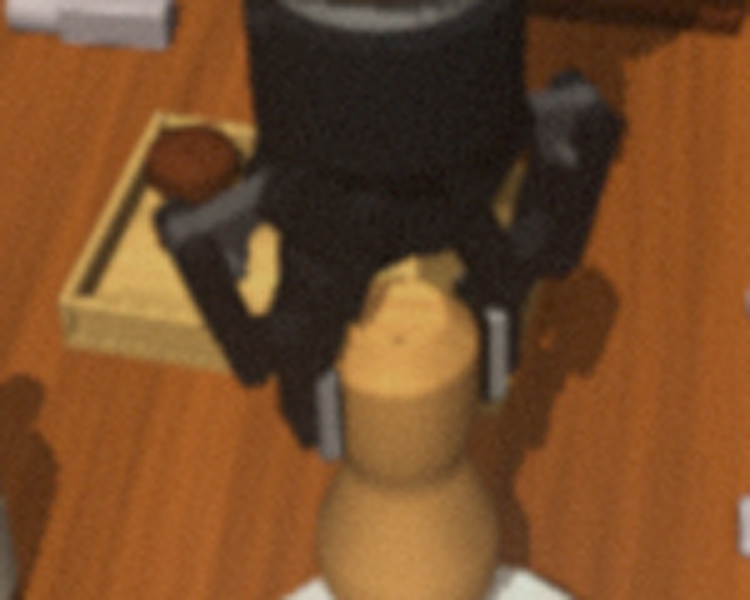

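Call:
play_rows(
  plan=[
    {"delta_pos": [0.002,-0.015,0],"yaw": 0},
    {"delta_pos": [0.0035,-0.025,0],"yaw": 0},
    {"delta_pos": [0.0045,-0.033,0],"yaw": 0},
    {"delta_pos": [0.0045,-0.033,0],"yaw": 0},
    {"delta_pos": [0.0045,-0.033,0],"yaw": 0},
    {"delta_pos": [0.0045,-0.033,0],"yaw": 0},
    {"delta_pos": [0.0045,-0.033,0],"yaw": 0},
    {"delta_pos": [0.0045,-0.033,0],"yaw": 0},
  ],
)

```text
time: 6.18
ee_pos: [538.8, 85.8, 267.0]
orientation: [[0.537, -0.002, 0.844], [-0.844, -0.0, 0.537], [-0.001, -1.0, -0.002]]
contact_force: [0.7, 0.5, -2.7]
width: 47.1
```

Call:
play_rows(
  plan=[
    {"delta_pos": [0.0045,-0.033,0],"yaw": 0},
    {"delta_pos": [0.004,-0.028,0],"yaw": 0},
    {"delta_pos": [0.003,-0.021,0],"yaw": 0},
    {"delta_pos": [0.002,-0.015,0],"yaw": 0},
    {"delta_pos": [0,0,-0.015],"yaw": 0},
    {"delta_pos": [0,0,-0.025],"yaw": 0},
    {"delta_pos": [0,0,-0.03],"yaw": 0},
    {"delta_pos": [0,0,-0.03],"yaw": 0},
  ],
)

```text
time: 6.85
ee_pos: [552.2, -9.8, 166.1]
orientation: [[0.537, -0.001, 0.844], [-0.844, -0.0, 0.537], [-0.0, -1.0, -0.001]]
contact_force: [0.8, 0.5, -2.6]
width: 47.2
```

Call:
play_rows(
  plan=[
    {"delta_pos": [0,0,-0.025],"yaw": 0},
    {"delta_pos": [0,0,-0.015],"yaw": 0},
    {"delta_pos": [0,0,-0.01],"yaw": 0},
    {"delta_pos": [0,0,-0.005],"yaw": 0},
    {"delta_pos": [0,0,0],"yaw": 0},
    {"delta_pos": [0,0,0],"yaw": 0},
  ],
)

```text
time: 7.35
ee_pos: [553.2, -9.2, 113.9]
orientation: [[0.537, 0.001, 0.844], [-0.844, -0.0, 0.537], [0.0, -1.0, 0.001]]
contact_force: [0.6, 0.3, -2.4]
width: 47.0
```

Run:
```python
from look import *
look("e",{"side":(180,150,150,120,5),"top":(240,130,110,120,5)})
```

```text
7.45 [553.6  -9.1 114.6] [-0.02  0.08 -0.06  1.43 -0.    0.99] [-0.36  0.56 -2.91] 47.0
```

View pics/e_side.png

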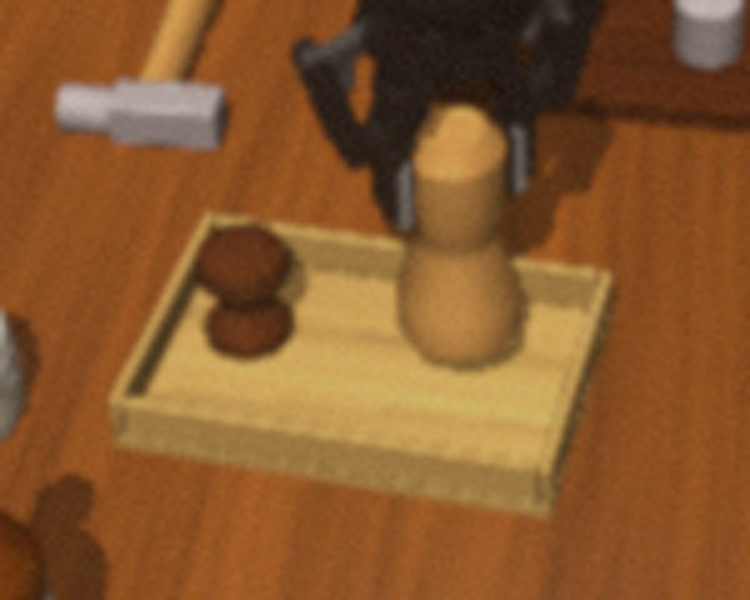

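View pics/e_top.png

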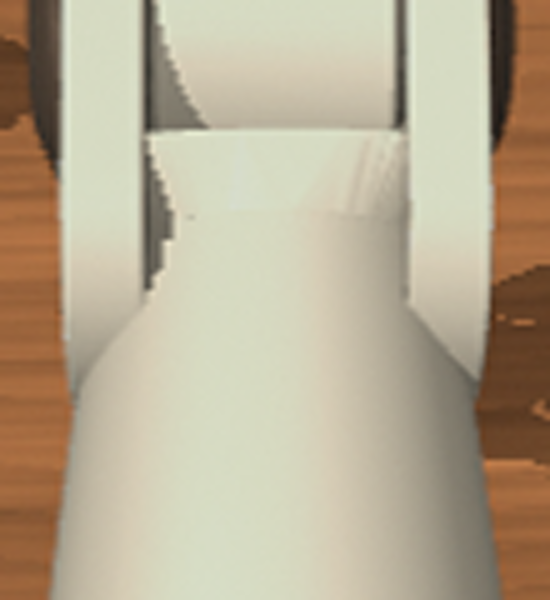

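Call:
play_rows(
  plan=[
    {"delta_pos": [0,0,-0.01],"yaw": 0},
    {"delta_pos": [0,0,-0.012],"yaw": 0},
    {"delta_pos": [0,0,-0.008],"yaw": 0},
    {"delta_pos": [0,0,-0.004],"yaw": 0},
    {"delta_pos": [0,0,-0.003],"yaw": 0},
    {"delta_pos": [0,0,-0.002],"yaw": 0},
    {"delta_pos": [0,0,0],"yaw": 0},
  ],
)

```text
time: 8.03
ee_pos: [553.0, -9.3, 75.1]
orientation: [[0.537, 0.001, 0.844], [-0.844, -0.001, 0.537], [0.001, -1.0, 0.0]]
contact_force: [-3.1, -2.6, 4.5]
width: 47.0
```

Call:
play_rows(
  plan=[
    {"delta_pos": [0,0,-0.001],"yaw": 0},
    {"delta_pos": [0,0,-0.001],"yaw": 0},
    {"delta_pos": [0,0,0],"yaw": 0},
  ],
)

```text
time: 8.28
ee_pos: [553.2, -9.4, 75.0]
orientation: [[0.537, 0.002, 0.844], [-0.844, -0.001, 0.537], [0.002, -1.0, 0.001]]
contact_force: [-8.7, -1.9, 18.3]
width: 47.0
```

Call:
play_rows(
  plan=[
    {"delta_pos": [0,0,0.001],"yaw": 0},
    {"delta_pos": [0,0,0.0007],"yaw": 0},
    {"delta_pos": [0,0,0],"yaw": 0},
  ],
)

```text
time: 8.53
ee_pos: [553.1, -9.4, 75.1]
orientation: [[0.537, 0.001, 0.844], [-0.844, -0.001, 0.537], [0.001, -1.0, 0.0]]
contact_force: [-5.4, -1.4, 8.2]
width: 47.2
```

Call:
play_rows(
  plan=[
    {"delta_pos": [0,0,0],"yaw": 0},
    {"delta_pos": [0,0,0],"yaw": 0},
    {"delta_pos": [0,0,0],"yaw": 0},
    {"delta_pos": [0,0,0],"yaw": 0},
    {"delta_pos": [0,0,0],"yaw": 0},
  ],
  gripper=0.7,
)

```text
time: 8.95
ee_pos: [553.1, -9.0, 73.8]
orientation: [[0.537, -0.0, 0.843], [-0.843, 0.0, 0.537], [-0.0, -1.0, -0.0]]
contact_force: [-0.9, -0.1, -0.4]
width: 72.6
```

Run:
```python
from look import *
look("f",{"side":(180,150,150,120,5)})
```

```text
9.0 [553.   -9.   73.8] [-0.02  0.09 -0.12  1.36  0.    0.99] [-0.54  0.74 -0.34] 72.4
```

View pics/f_side.png

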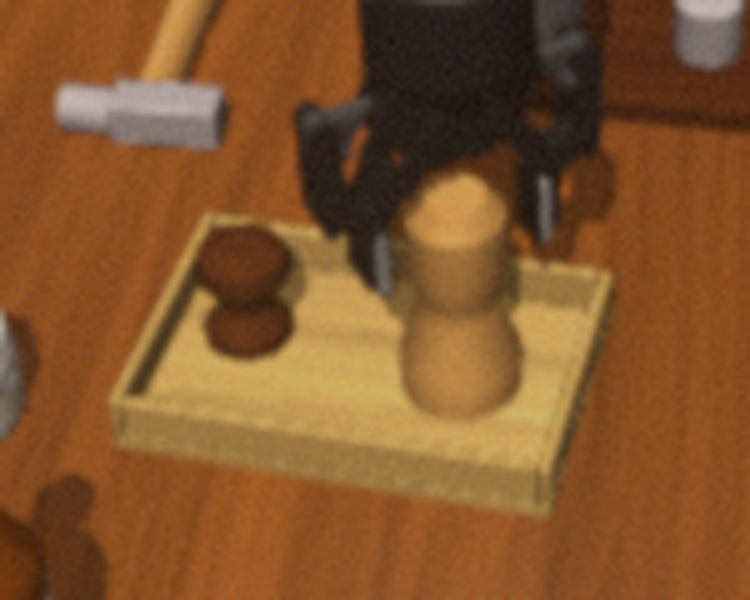

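Call:
play_rows(
  plan=[
    {"delta_pos": [0,0,0.01],"yaw": 0},
    {"delta_pos": [0,0,0.015],"yaw": 0},
    {"delta_pos": [0,0,0.02],"yaw": 0},
    {"delta_pos": [0,0,0.025],"yaw": 0},
    {"delta_pos": [0,0,0.03],"yaw": 0},
    {"delta_pos": [0,-0.01,0.03],"yaw": 0.05},
    {"delta_pos": [0,-0.02,0.03],"yaw": 0.08},
    {"delta_pos": [-0.001,-0.03,0],"yaw": 0.08},
  ],
)

```text
time: 9.67
ee_pos: [553.5, -68.4, 241.2]
orientation: [[0.706, 0.009, 0.709], [-0.709, -0.001, 0.706], [0.007, -1.0, 0.006]]
contact_force: [1.5, 0.2, 0.9]
width: 72.7
```

Call:
play_rows(
  plan=[
    {"delta_pos": [-0.001,-0.03,0],"yaw": 0.08},
    {"delta_pos": [-0.001,-0.03,0],"yaw": 0.08},
    {"delta_pos": [-0.001,-0.03,0],"yaw": 0.08},
    {"delta_pos": [-0.001,-0.03,0],"yaw": 0.08},
    {"delta_pos": [-0.001,-0.03,0],"yaw": 0.08},
    {"delta_pos": [-0.001,-0.03,0],"yaw": 0.08},
    {"delta_pos": [-0.001,-0.03,-0.02],"yaw": 0.09},
    {"delta_pos": [0,-0.019,-0.02],"yaw": 0},
  ],
  gripper=1,
)

```text
time: 10.33
ee_pos: [545.2, -301.0, 195.3]
orientation: [[0.976, 0.003, 0.218], [-0.218, -0.002, 0.976], [0.003, -1.0, -0.001]]
contact_force: [0.2, 0.1, 0.2]
width: 85.5
```

Call:
play_rows(
  plan=[
    {"delta_pos": [0,0,-0.01],"yaw": 0},
    {"delta_pos": [0,0,0],"yaw": 0},
  ],
)

```text
time: 10.5
ee_pos: [544.0, -298.3, 181.5]
orientation: [[0.975, -0.004, 0.224], [-0.224, 0.002, 0.975], [-0.004, -1.0, 0.001]]
contact_force: [-0.1, 0.3, -0.8]
width: 85.5
```

Run:
```python
from look import *
look("g",{"side":(190,80,200,150,4),"top":(90,120,360,190,2)})
s=ctrl.state()
for n in C: print(n,proj(s["ee_pos"],n))
```

```text
10.6 [ 545.  -297.3  184.7] [-0.5   0.25  0.27  1.59  0.   -0.28] [-0.06  0.04  0.5 ] 85.4
side [[286.13904208  99.20063851]]
top [[424.94865813 195.89057913]]
```

View pics/g_side.png

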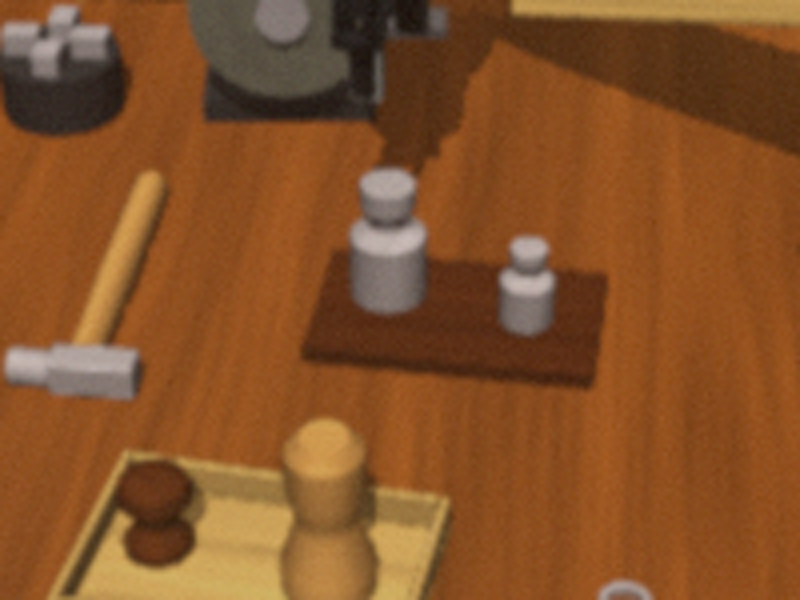

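View pics/g_top.png

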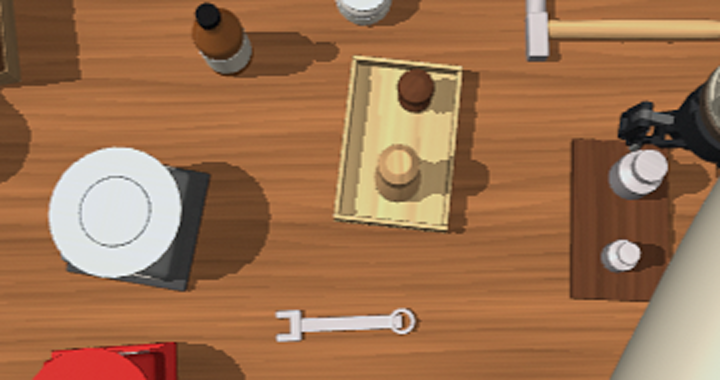

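Call:
play_rows(
  plan=[
    {"delta_pos": [0,-0.0005,-0.015],"yaw": 0},
    {"delta_pos": [0,0,-0.02],"yaw": 0},
    {"delta_pos": [0,0,-0.02],"yaw": 0},
    {"delta_pos": [0,0,-0.02],"yaw": 0},
    {"delta_pos": [0,0,-0.015],"yaw": 0},
    {"delta_pos": [0,0,-0.01],"yaw": 0},
    {"delta_pos": [0,0,0],"yaw": 0},
    {"delta_pos": [0,0,0],"yaw": 0},
  ],
)

```text
time: 11.27
ee_pos: [545.5, -298.0, 85.2]
orientation: [[0.975, 0.001, 0.221], [-0.221, -0.0, 0.975], [0.001, -1.0, -0.0]]
contact_force: [0.2, -0.4, 0.1]
width: 85.5
```

Run:
```python
from look import *
look("i",{"side":(240,80,110,90,6)})
s=ctrl.state()
for n in C: print(n,proj(s["ee_pos"],n))
```

```text
11.3167 [ 545.8 -298.4   85.7] [-0.5   0.25  0.08  1.4   0.   -0.28] [-0.41 -1.3   0.68] 85.2
side [[286.21474933 131.34484057]]
top [[411.63323507 204.19477996]]
```

View pics/i_side.png

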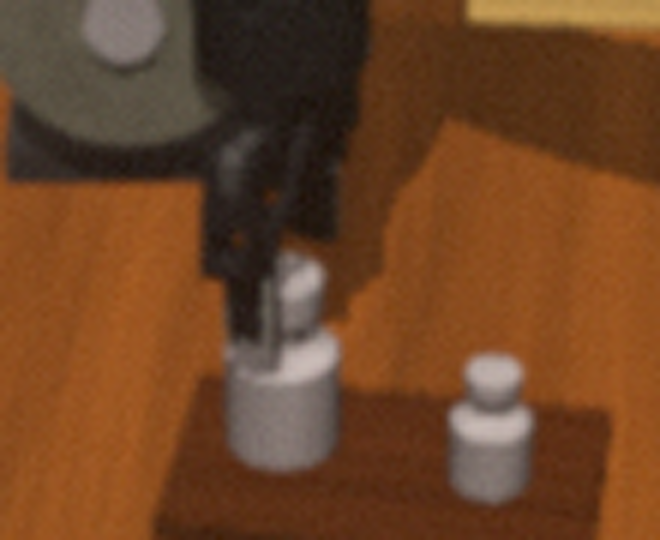

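Call:
play_rows(
  plan=[
    {"delta_pos": [0,0,-0.006],"yaw": 0},
    {"delta_pos": [0,0,-0.005],"yaw": 0},
    {"delta_pos": [0,0,0],"yaw": 0},
  ],
)

```text
time: 11.57
ee_pos: [544.8, -298.4, 72.2]
orientation: [[0.975, -0.001, 0.222], [-0.222, 0.0, 0.975], [-0.001, -1.0, 0.0]]
contact_force: [-0.9, 0.1, 0.6]
width: 85.2
```

Call:
play_rows(
  plan=[
    {"delta_pos": [0,0,0],"yaw": 0},
    {"delta_pos": [0,0,0],"yaw": 0},
    {"delta_pos": [0,0,0],"yaw": 0},
    {"delta_pos": [0,0,0],"yaw": 0},
    {"delta_pos": [0,0,0],"yaw": 0},
    {"delta_pos": [0,0,0],"yaw": 0},
    {"delta_pos": [0,0,0],"yaw": 0},
    {"delta_pos": [0,0,0],"yaw": 0},
  ],
  gripper=-1,
  grip_force=80,
)

```text
time: 12.23
ee_pos: [545.2, -298.9, 73.5]
orientation: [[0.975, 0.001, 0.222], [-0.222, -0.001, 0.975], [0.001, -1.0, -0.0]]
contact_force: [-1.0, -1.2, 5.7]
width: 36.0
```

Run:
```python
from look import *
look("j",{"side":(240,80,110,90,6)})
```

```text
12.2833 [ 545.2 -298.9   73.5] [-0.5   0.25  0.06  1.38 -0.   -0.28] [-2.08 -2.36  5.44] 35.4
```

View pics/j_side.png

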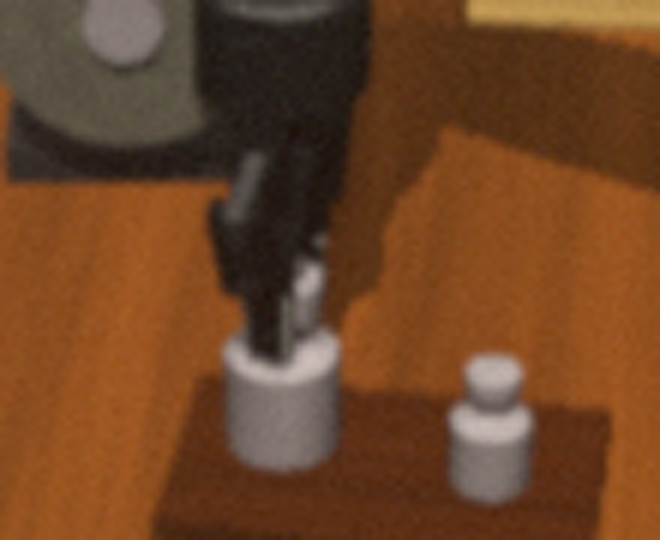

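Call:
play_rows(
  plan=[
    {"delta_pos": [0,0,0.005],"yaw": 0},
    {"delta_pos": [0,0,0.01],"yaw": 0},
    {"delta_pos": [0,0,0.015],"yaw": 0},
    {"delta_pos": [0,0,0.02],"yaw": 0},
    {"delta_pos": [0,0,0.015],"yaw": 0},
    {"delta_pos": [0,0,0.005],"yaw": 0},
    {"delta_pos": [0,0,0],"yaw": 0},
  ],
)

```text
time: 12.87
ee_pos: [545.5, -298.6, 144.1]
orientation: [[0.975, 0.001, 0.222], [-0.222, -0.0, 0.975], [0.001, -1.0, -0.0]]
contact_force: [0.8, 0.3, -7.3]
width: 35.9
```

Run:
```python
from look import *
look("k",{"side":(240,60,110,90,6)})
im=cv2.imread("pics/raw_g_top.png")
x,y,w,h=105,185,95,85
cv2.imwrite("pics/pan_top2.png",cv2.resize(im[y:y+h,x:x+w],None,fx=7,fy=7,interpolation=cv2.INTER_CUBIC))
im=cv2.imread("pics/raw_k_side.png")
x,y,w,h=225,275,100,80
cv2.imwrite("pics/pan_side2.png",cv2.resize(im[y:y+h,x:x+w],None,fx=7,fy=7,interpolation=cv2.INTER_CUBIC))
```

```text
12.9167 [ 545.1 -298.5  142.7] [-0.5   0.24  0.18  1.51  0.   -0.28] [-0.57  0.19 -8.9 ] 35.8
```

View pics/k_side.png

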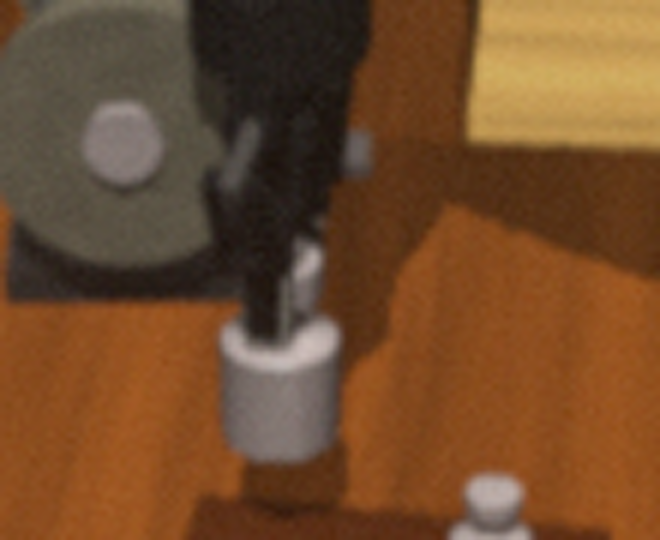

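View pics/pan_top2.png

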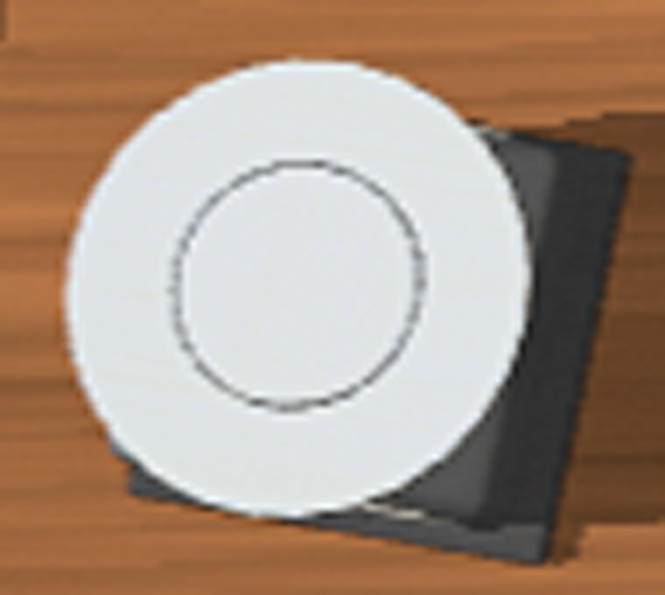

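View pics/pan_side2.png

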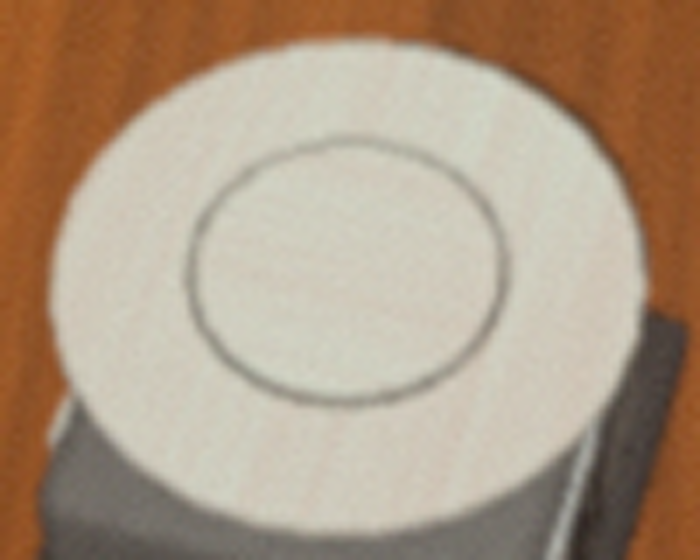

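Run:
```python
from h import *
from scipy.optimize import least_squares
def ext(p,n):
    q=proj(p,n); return np.array([q[:,0].min(),q[:,0].max(),q[:,1].min(),q[:,1].max()])
f=lambda a,s,ox,oy:np.array([(a[0]+.5)/s-.5+ox,(a[1]+.5)/s-.5+ox,(a[2]+.5)/s-.5+oy,(a[3]+.5)/s-.5+oy])
for n,a,o in(("top",[173,425,161,409],(105,185)),("side",[187,508,135,405],(225,275))):
    t=f(a,7,*o)
    r=least_squares(lambda p:ext(circ(39.5,104)+[p[0],p[1],0],n)-t,[500,320]);print(n,r.x,r.fun.round(1))
```

```text
top [507.34147849 311.97223641] [ 0.5 -0.6  0.5 -0.5]
side [505.30480234 314.43165718] [ 0.6 -0.6  1.  -0.8]
```

Call:
play_rows(
  plan=[
    {"delta_pos": [0,0,0.01],"yaw": 0},
    {"delta_pos": [0,0,0.02],"yaw": 0},
    {"delta_pos": [0,0,0.025],"yaw": 0},
    {"delta_pos": [0,0.005,0.025],"yaw": 0},
    {"delta_pos": [-0.001,0.015,0.02],"yaw": 0},
    {"delta_pos": [-0.002,0.025,0],"yaw": 0},
    {"delta_pos": [-0.002,0.03,0],"yaw": 0},
    {"delta_pos": [-0.002,0.03,0],"yaw": 0},
  ],
)

```text
time: 13.58
ee_pos: [537.6, -192.7, 242.6]
orientation: [[0.975, -0.001, 0.223], [-0.223, 0.0, 0.975], [-0.001, -1.0, 0.0]]
contact_force: [0.6, 0.1, -8.3]
width: 35.8
```

Call:
play_rows(
  plan=[
    {"delta_pos": [-0.002,0.03,0],"yaw": 0},
    {"delta_pos": [-0.002,0.03,0],"yaw": 0},
    {"delta_pos": [-0.002,0.03,0],"yaw": 0},
    {"delta_pos": [-0.002,0.03,0],"yaw": 0},
    {"delta_pos": [-0.002,0.03,0],"yaw": 0},
    {"delta_pos": [-0.002,0.03,0],"yaw": 0},
    {"delta_pos": [-0.002,0.03,0],"yaw": 0},
    {"delta_pos": [-0.002,0.03,0],"yaw": 0},
  ],
)

```text
time: 14.25
ee_pos: [521.3, 47.8, 242.5]
orientation: [[0.975, -0.001, 0.222], [-0.222, -0.0, 0.975], [-0.001, -1.0, -0.0]]
contact_force: [0.9, 0.6, -8.1]
width: 35.5
```

Call:
play_rows(
  plan=[
    {"delta_pos": [-0.002,0.03,0],"yaw": 0},
    {"delta_pos": [-0.002,0.03,0],"yaw": 0},
    {"delta_pos": [-0.002,0.03,0],"yaw": 0},
    {"delta_pos": [-0.002,0.03,0],"yaw": 0},
    {"delta_pos": [-0.002,0.03,0],"yaw": 0},
    {"delta_pos": [-0.002,0.025,0],"yaw": 0},
    {"delta_pos": [-0.002,0.02,0],"yaw": 0},
    {"delta_pos": [-0.002,0.015,0],"yaw": 0},
  ],
)

```text
time: 14.92
ee_pos: [505.3, 258.2, 242.1]
orientation: [[0.975, -0.002, 0.221], [-0.221, -0.0, 0.975], [-0.002, -1.0, -0.001]]
contact_force: [-0.5, -0.3, -8.7]
width: 35.7
```

Call:
play_rows(
  plan=[
    {"delta_pos": [0,0.01,0],"yaw": 0},
    {"delta_pos": [0,0.006,0],"yaw": 0},
    {"delta_pos": [0,0,0],"yaw": 0},
  ],
)

```text
time: 15.17
ee_pos: [505.9, 273.1, 242.4]
orientation: [[0.975, -0.001, 0.221], [-0.221, -0.0, 0.975], [-0.001, -1.0, -0.001]]
contact_force: [0.3, 0.0, -8.5]
width: 35.7
```

Call:
play_rows(
  plan=[
    {"delta_pos": [0,0.01,0],"yaw": 0},
    {"delta_pos": [0,0.015,0],"yaw": 0},
    {"delta_pos": [0,0.01,-0.01],"yaw": 0},
    {"delta_pos": [0,0.004,-0.015],"yaw": 0},
    {"delta_pos": [0,0,-0.015],"yaw": 0},
    {"delta_pos": [0,0,-0.012],"yaw": 0},
    {"delta_pos": [0,0,-0.008],"yaw": 0},
    {"delta_pos": [0,0,0],"yaw": 0},
  ],
)

```text
time: 15.83
ee_pos: [505.3, 311.4, 180.3]
orientation: [[0.975, -0.003, 0.222], [-0.222, -0.002, 0.975], [-0.003, -1.0, -0.002]]
contact_force: [-0.9, -0.3, -8.9]
width: 35.6
```

Run:
```python
from look import *
look("l",{"side":(210,230,130,120,5),"top":(90,170,120,110,5)})
s=ctrl.state()
for n in C: print(n,proj(s["ee_pos"],n))
```

```text
15.9333 [506.  311.5 182.9] [0.55 0.18 0.19 1.58 0.   0.78] [-0.51  1.26 -7.72] 35.6
side [[272.86912445 282.22959983]]
top [[135.85315478 220.61348291]]
```

View pics/l_side.png

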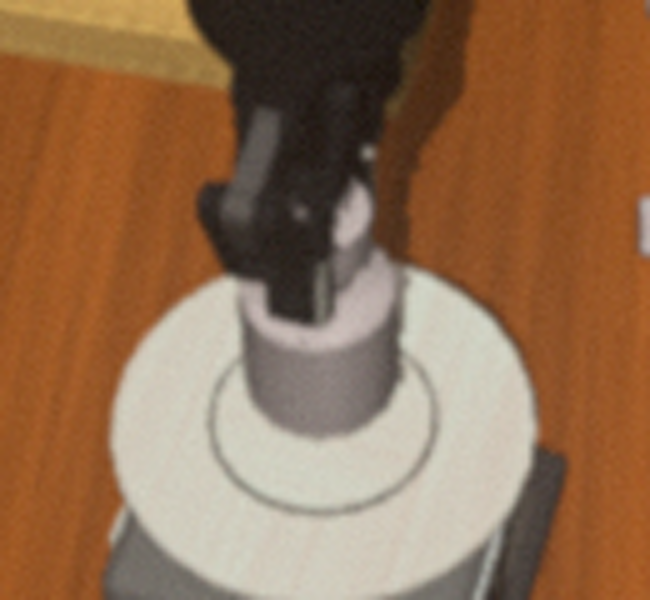

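View pics/l_top.png

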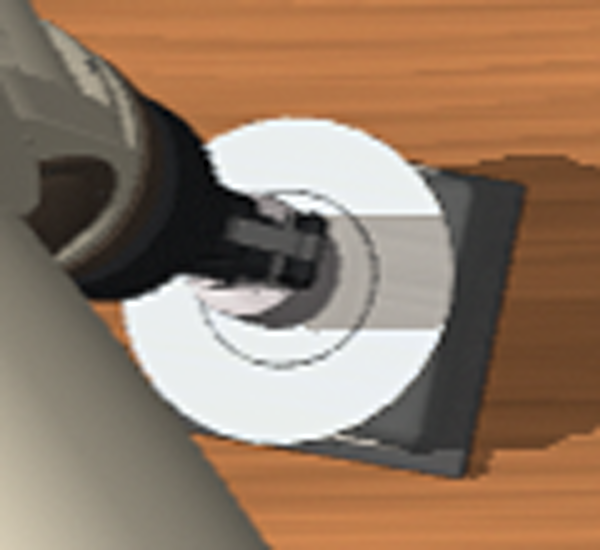

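Call:
play_rows(
  plan=[
    {"delta_pos": [0,0.0005,-0.006],"yaw": 0},
    {"delta_pos": [0,0,-0.005],"yaw": 0},
    {"delta_pos": [0,0,-0.004],"yaw": 0},
    {"delta_pos": [0,0,-0.002],"yaw": 0},
    {"delta_pos": [0,0,-0.0015],"yaw": 0},
    {"delta_pos": [0,0,-0.0015],"yaw": 0},
    {"delta_pos": [0,0,-0.001],"yaw": 0},
    {"delta_pos": [0,0,0],"yaw": 0},
  ],
)

```text
time: 16.6
ee_pos: [506.0, 311.9, 161.9]
orientation: [[0.975, 0.0, 0.222], [-0.222, 0.0, 0.975], [0.0, -1.0, 0.0]]
contact_force: [0.2, -0.3, -7.8]
width: 36.0
```

Call:
play_rows(
  plan=[
    {"delta_pos": [0,0,-0.0015],"yaw": 0},
    {"delta_pos": [0,0,-0.0015],"yaw": 0},
    {"delta_pos": [0,0,-0.001],"yaw": 0},
    {"delta_pos": [0,0,0],"yaw": 0},
    {"delta_pos": [0,0,0],"yaw": 0},
  ],
)

```text
time: 17.02
ee_pos: [506.1, 311.9, 158.2]
orientation: [[0.975, 0.0, 0.222], [-0.222, 0.0, 0.975], [0.0, -1.0, 0.0]]
contact_force: [0.9, -0.5, -4.8]
width: 35.6
```

Call:
play_rows(
  plan=[
    {"delta_pos": [0,0,-0.0015],"yaw": 0},
    {"delta_pos": [0,0,-0.0015],"yaw": 0},
    {"delta_pos": [0,0,-0.0015],"yaw": 0},
    {"delta_pos": [0,0,-0.001],"yaw": 0},
    {"delta_pos": [0,0,0],"yaw": 0},
    {"delta_pos": [0,0,0],"yaw": 0},
    {"delta_pos": [0,0,0],"yaw": 0},
  ],
)

```text
time: 17.6
ee_pos: [506.2, 312.0, 152.8]
orientation: [[0.975, 0.0, 0.222], [-0.222, 0.0, 0.975], [0.0, -1.0, 0.0]]
contact_force: [-0.7, -1.0, -0.9]
width: 35.9
```

Run:
```python
from look import *
look("m",{"side":(210,230,130,120,5)})
```

```text
17.65 [506.1 312.  152.7] [ 0.55  0.18  0.13  1.52 -0.    0.78] [-0.58 -1.9  -0.46] 35.6
```

View pics/m_side.png

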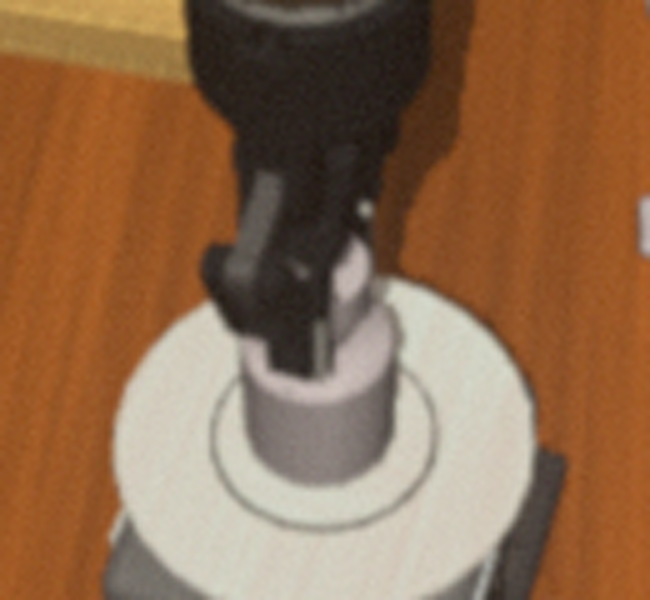

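Run:
```python
from h import *
for n,x,y,w,h in(("side",210,230,130,120),):
    im=cv2.imread("pics/raw_m_side.png"); 
    S=5; big=cv2.resize(im[y:y+h,x:x+w],None,fx=S,fy=S,interpolation=cv2.INTER_CUBIC)
    def dr(P,c):
        q=(proj(P,n)+.5-[x,y])*S; cv2.polylines(big,[np.round(q).astype(np.int32)],True,c,1)
    pz=94.3
    for p,c in(((505.3,314.4),(0,255,0)),):
        dr(circ(39.5,pz)+[*p,0],c); dr(circ(75,pz)+[*p,0],c)
    for p,c in(((505.5,314.4),(255,0,0)),((505.5,308.4),(0,0,255))):
        dr(circ(27,pz)+[*p,0],c); dr(circ(27,pz+50)+[*p,0],c)
    cv2.imwrite("pics/ov.png",big)
```

```text
(no output)
```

View pics/ov.png

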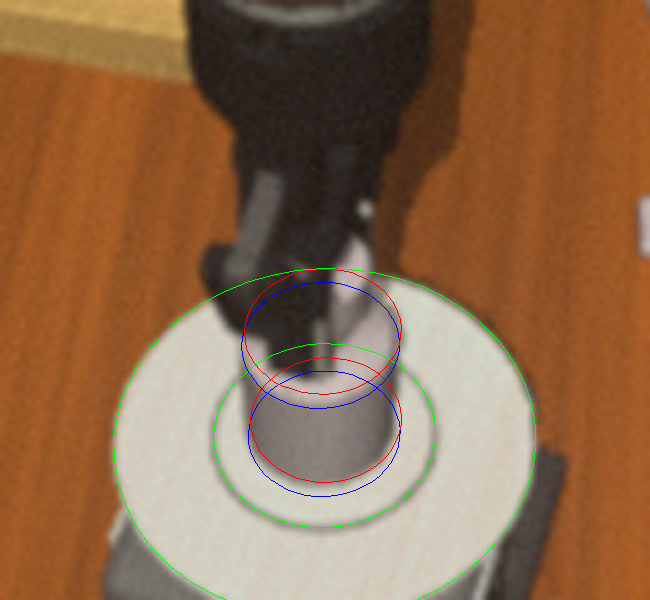

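Run:
```python
from h import *
n="side";x,y,w,h=260,115,60,50
im=cv2.imread("pics/side0.png"); S=10; big=cv2.resize(im[y:y+h,x:x+w],None,fx=S,fy=S,interpolation=cv2.INTER_CUBIC)
def dr(P,c):
    q=(proj(P,n)+.5-[x,y])*S; cv2.polylines(big,[np.round(q).astype(np.int32)],True,c,1)
for p,c in(((544.6,-296.3),(255,0,0)),((544.6,-302.3),(0,0,255))):
    dr(circ(27,15)+[*p,0],c); dr(circ(27,65)+[*p,0],c); dr(circ(19,105)+[*p,0],c)
cv2.imwrite("pics/ov2.png",big)
```

```text
(no output)
```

View pics/ov2.png

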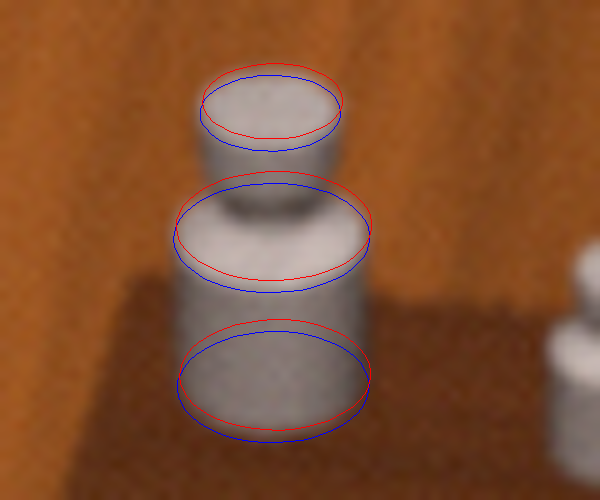

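Call:
play_rows(
  plan=[
    {"delta_pos": [0,0,-0.0005],"yaw": 0},
    {"delta_pos": [0,0,0],"yaw": 0},
    {"delta_pos": [0,0,0],"yaw": 0},
    {"delta_pos": [0,0,0],"yaw": 0},
  ],
  grip_force=20,
)

```text
time: 17.98
ee_pos: [506.1, 312.0, 152.1]
orientation: [[0.975, 0.0, 0.222], [-0.222, 0.0, 0.975], [0.0, -1.0, 0.0]]
contact_force: [-0.4, -1.2, 0.1]
width: 35.7
```

Call:
play_rows(
  plan=[
    {"delta_pos": [0,0,0],"yaw": 0},
    {"delta_pos": [0,0,0],"yaw": 0},
    {"delta_pos": [0,0,0],"yaw": 0},
    {"delta_pos": [0,0,0],"yaw": 0},
    {"delta_pos": [0,0,0],"yaw": 0},
    {"delta_pos": [0,0,0],"yaw": 0},
  ],
  gripper=0.6,
)

```text
time: 18.48
ee_pos: [506.0, 312.0, 152.0]
orientation: [[0.975, 0.0, 0.222], [-0.222, 0.0, 0.975], [0.0, -1.0, 0.0]]
contact_force: [-0.1, -0.2, -0.2]
width: 67.9
```

Run:
```python
from look import *
look("n",{"side":(210,230,130,120,5)})
```

```text
18.5333 [506. 312. 152.] [0.55 0.18 0.12 1.52 0.   0.78] [-0.52  0.79 -0.17] 68.3
```

View pics/n_side.png

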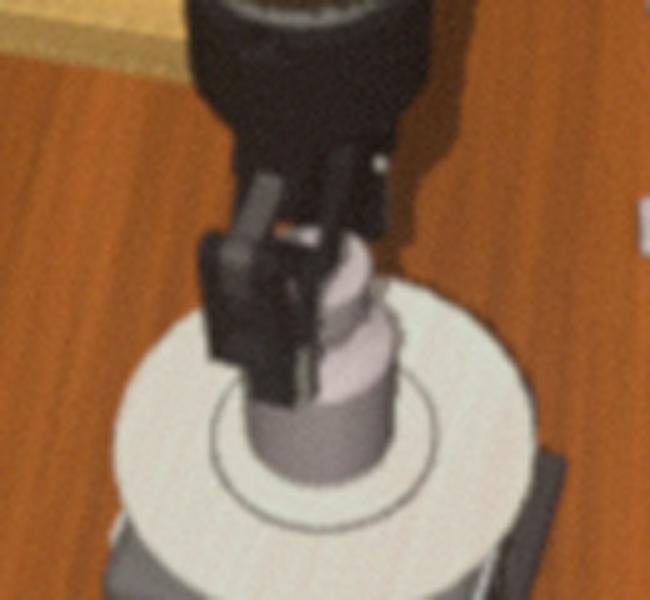

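The weight is released and standing on the pan. I'll retreat straight up, then out of the camera's view.

Call:
play_rows(
  plan=[
    {"delta_pos": [0,0,0],"yaw": 0},
    {"delta_pos": [0,0,0],"yaw": 0},
    {"delta_pos": [0,0,0.008],"yaw": 0},
    {"delta_pos": [0,0,0.015],"yaw": 0},
    {"delta_pos": [0,0,0.02],"yaw": 0},
    {"delta_pos": [0,0,0.03],"yaw": 0},
    {"delta_pos": [0,0,0.03],"yaw": 0},
    {"delta_pos": [0,0,0.03],"yaw": 0},
  ],
  gripper=1,
)

```text
time: 19.2
ee_pos: [505.7, 311.7, 287.0]
orientation: [[0.975, 0.0, 0.222], [-0.222, 0.0, 0.975], [0.0, -1.0, 0.0]]
contact_force: [1.3, 0.5, 0.1]
width: 85.3
```

Call:
play_rows(
  plan=[
    {"delta_pos": [-0.005,-0.02,0.015],"yaw": 0},
    {"delta_pos": [-0.01,-0.03,0],"yaw": 0},
    {"delta_pos": [-0.01,-0.03,0],"yaw": 0},
    {"delta_pos": [-0.01,-0.03,0],"yaw": 0},
    {"delta_pos": [-0.01,-0.03,0],"yaw": 0},
    {"delta_pos": [-0.01,-0.03,0],"yaw": 0},
    {"delta_pos": [-0.005,-0.015,0],"yaw": 0},
    {"delta_pos": [0,0,0],"yaw": 0},
  ],
)

```text
time: 19.87
ee_pos: [445.1, 124.5, 301.7]
orientation: [[0.975, 0.002, 0.224], [-0.224, 0.0, 0.975], [0.002, -1.0, 0.001]]
contact_force: [-0.2, 0.5, -0.1]
width: 85.7
```

Run:
```python
from look import *
look("o",{"side":(210,230,130,120,5),"top":(60,100,370,200,2)})
x,y,w,h=90,170,120,110
im=cv2.imread("pics/raw_o_top.png");cv2.imwrite("pics/o_top2.png",cv2.resize(im[y:y+h,x:x+w],None,fx=5,fy=5,interpolation=cv2.INTER_CUBIC))
im=cv2.imread("pics/raw_o_side.png");cv2.imwrite("pics/o_full.png",im)
```

```text
19.9667 [446.1 126.6 300.8] [ 0.28 -0.08  0.14  1.8   0.    0.5 ] [-0.04  0.35 -0.23] 85.1
```

View pics/o_side.png

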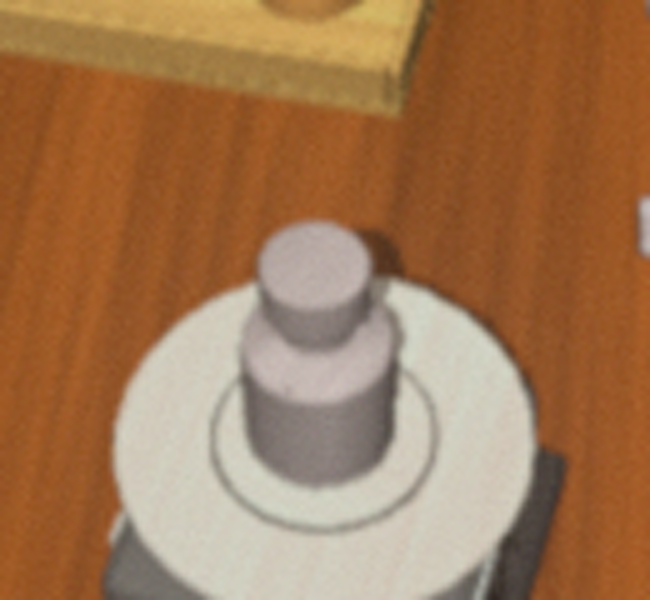

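View pics/o_top2.png

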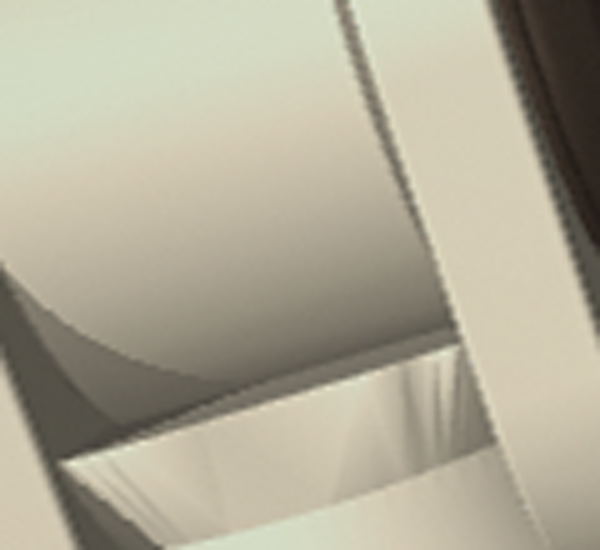

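View pics/o_full.png

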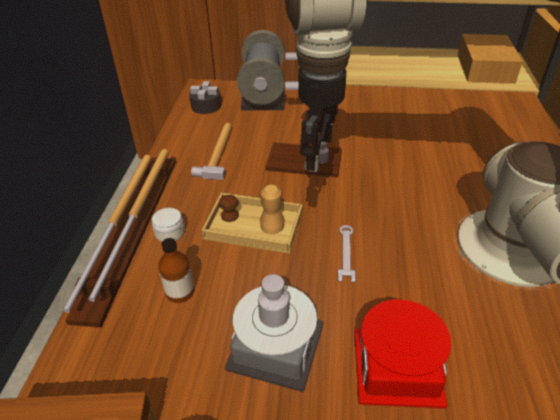

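Call:
play_rows(
  plan=[
    {"delta_pos": [0,-0.03,0],"yaw": 0},
    {"delta_pos": [0,-0.035,0],"yaw": 0},
    {"delta_pos": [0,-0.035,0],"yaw": 0},
    {"delta_pos": [0,-0.035,0],"yaw": 0},
    {"delta_pos": [0,-0.035,0],"yaw": 0},
    {"delta_pos": [0,-0.035,0],"yaw": 0},
    {"delta_pos": [0,-0.035,0],"yaw": 0},
    {"delta_pos": [0,-0.03,0],"yaw": 0},
  ],
)

```text
time: 20.63
ee_pos: [446.6, -144.4, 300.0]
orientation: [[0.975, 0.0, 0.221], [-0.221, -0.0, 0.975], [0.0, -1.0, 0.0]]
contact_force: [1.3, 0.2, -0.4]
width: 85.8
```

Call:
play_rows(
  plan=[
    {"delta_pos": [0,-0.02,0],"yaw": 0},
    {"delta_pos": [0,0,0],"yaw": 0},
    {"delta_pos": [0,0,0],"yaw": 0},
  ],
)

```text
time: 20.88
ee_pos: [446.6, -163.3, 299.6]
orientation: [[0.975, -0.001, 0.223], [-0.223, 0.001, 0.975], [-0.001, -1.0, 0.0]]
contact_force: [0.3, 0.4, 0.9]
width: 85.6
```

Run:
```python
from look import *
from fit import fit
look("p",{"side":(210,140,130,220,2),"top":(100,120,250,160,3)})
x,y,w,h=95,175,110,100;S=6
im=cv2.imread("pics/raw_p_top.png");big=cv2.resize(im[y:y+h,x:x+w],None,fx=S,fy=S,interpolation=cv2.INTER_CUBIC)
def dr(P,c):
    q=(proj(P,"top")+.5-[x,y])*S; cv2.polylines(big,[np.round(q).astype(np.int32)],True,c,1)
dr(circ(39.5,94)+[507.3,312,0],(0,255,0))
p=[507.3,312-4,0]
for r,z in((27,0),(27,50),(19,90)): dr(circ(r,94+z)+p,(0,0,255))
cv2.imwrite("pics/p_top2.png",big)
for t in("weight_large","mill"):
  for n in("side","top"):
    ctrl.grab_frame(n)
    for d in ctrl.cut_out(t,n)[:2]:
        b=np.array(d["box"])*[560,420,560,420]; print(t,n,round(d["p"],2),b.round(1))
        g=np.array([507,312,94.]) if t!="mill" else np.array([553,-9,6.])
        print(fit(WL if t!="mill" else MILL,{n:d["region"]},g))
```

```text
20.9833 [ 446.5 -162.2  299.9] [-0.35 -0.05  0.17  1.79  0.   -0.13] [1.06 0.43 0.02] 85.2
weight_large side 0.61 [274.2 301.6  28.7  58.2]
(array([507.39507866, 313.19617939]), np.float64(0.1110349554489376))
weight_large top 0.85 [145.3 223.1  28.9  30.3]
(array([508.89760644, 309.53703453]), np.float64(0.05342465753424652))
mill side 0.74 [272.8 209.2  23.5  50.9]
(array([551.20982933,  -7.68154049]), np.float64(0.054872280037842946))
mill side 0.55 [346.2 256.   14.8  57.3]
(array([553.,  -9.]), np.float64(1.0))
mill top 0.67 [288.4 206.8  25.8  33.2]
(array([552.64240558, -11.55461963]), np.float64(0.10204081632653061))
```

View pics/p_top2.png

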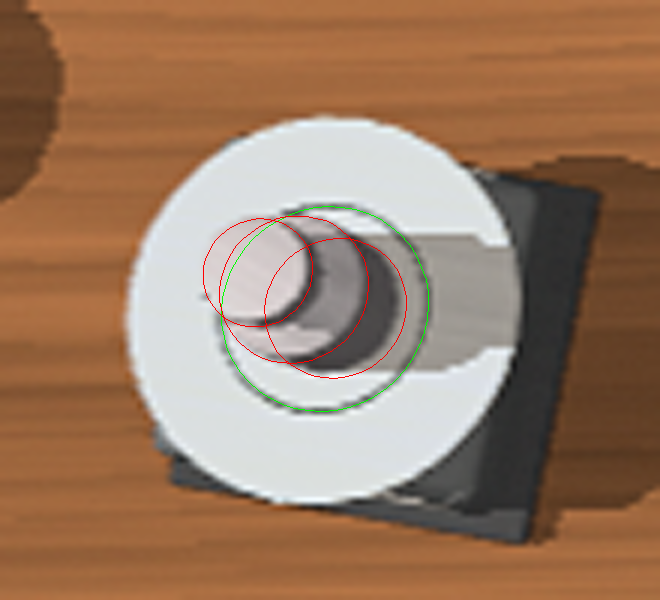

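View pics/p_top.png

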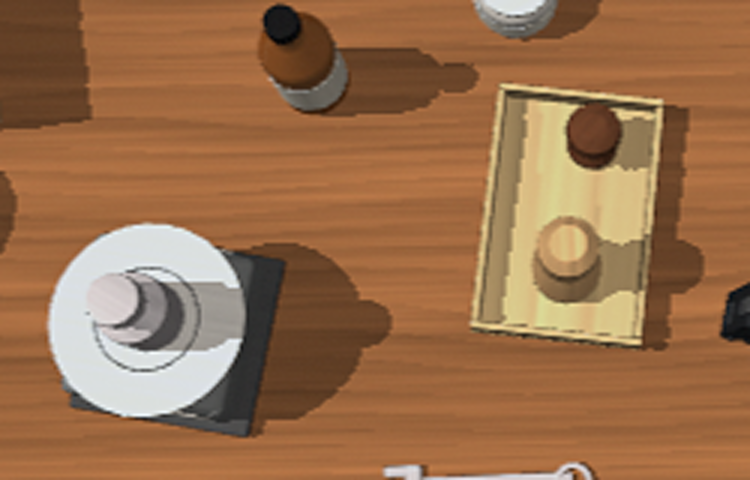

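Run:
```python
from cell import ctrl
print(ctrl.finish_job(), ctrl.state()["time"])
```

```text
the job is handed in; nothing more can be done
the job is handed in; nothing more can be done
```

The mill now stands upright in the tray, and the large weight stands upright inside the ring on the real (grey) scale's pan. I handed the job in at about 21 s of the 67 s allowed.

- **Mill:** I lifted it by its head and set it in the free end of the tray at about (552, −10) mm. It touched down a little hard, at about 18 N, and I backed off before opening the fingers.
- **Large weight:** I gripped it by its knob and lowered it until the spring carried it, with the pan about 10 mm down and the wrist force near 0 N, then let go. The pan stayed well clear of its lower stop.
- **Weight position:** The network's outline in the final pictures put the weight about 3 mm from the pan's centre in the top view and 2–3 mm in the side view. A hand check of the side picture just before release gave about 4–6 mm. All are within the 15 mm limit.
- **Arm and other things:** The arm ended clear at about z = 300 mm, touching nothing. In the final top view and the side view just before it, the other things looked unmoved; the small weight was partly hidden behind the gripper in the side view.

**Problems:**
- The two cameras disagreed by 2–4 mm in y, so I took averages and compared positions within one camera.
- One move call was refused because the yaw value was missing, and I sent it again.

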